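# Pack out and wedge a welding jig, and hold it tight

## Robot

A 6-joint arm with a two-finger parallel gripper is mounted at the origin on the work surface. World frame = base frame: x ahead of the robot, y to its left, z up, the work surface at z = 0. Lengths are in m, angles in rad, forces in N, time in s.
With the tool pointing down it reaches from about 0.275 to 0.75 m from the base axis. Payload 10.2 kg.
Tool frame: the origin (TCP) lies midway between the tips of the shut fingers; the grasp point (between the pads) lies 19 mm behind it (env.hold_point_z is the distance from the TCP to the grasp point, in m); z points along the fingers, y is the line along which they close (so a half turn about z gives the same grasp; the last joint's range is limited). The gripper opens to 85 mm and grips with 20 to 120 N. Pads are 22 mm wide; open, the fingers measure 114 mm over their backs; the gripper's body (76 mm by 85 mm) begins 54 mm behind the grasp point. The pads swing forward as they close: fully open they stand 13 mm farther back than shut.
Start: joints at [0.906, 0.313, 1.498, -0, 1.331, -0.223], TCP at [0.224, 0.475, 0.231] pointing down, gripper open.
Joint ranges: [-2.94, 2.94], [-0.97, 2.17], [0.19, 2.56], [-1.23, 4.37], [0.02, 3.11], [-2.88, 2.88]. Speed limits (rad/s): [2.39, 2.39, 3.01, 3.14, 3.14, 3.14].

## Interface

Orientations are given as a unit quaternion [x, y, z, w].
In Python, from bench import env, kinematics, monitor, eyes, job gives the robot as it stands. The module is installed in compiled form; this text tells all that it offers. Calls block until the motion is done:
- env.reach(position, orientation): joint-space move of the TCP to a pose.
- env.movel(position, velocity=0.15, frame=None, guard=None): straight line of the TCP; frame=None keeps the orientation; velocity is the mean speed in m/s. With guard (N) it stops when the force on the tool has changed by that much, and returns True; else False.
- env.set_joints(angles): joint-space move.
- env.release() and env.close_gripper(effort=None): open the fingers fully, or close them until they stop; effort is the grip in N (None keeps the last).
- env.hold(seconds).
- kinematics.ik(position, orientation): joint angles nearest the present ones, or None.
- monitor.sense(): the state.
- eyes.grab_frame(name): name is "scene" or "top" or "wrist"; returns a dict with "frame" (420x560x3 uint8, red, green, blue), "mtx" (3x3 intrinsics, pixels), "view" (4x4, takes a point from world to camera coordinates). Camera axes: x right, y down, z forward; pixel columns grow to the right and rows downward; lengths in m; the calibration is good to about 2 mm. A picture is of the moment at which its call begins. There is no depth.
A pose or a line that the arm cannot do raises env.MotionError and nothing moves.
- job.hand_in(): hands the job in; it is judged then, once.
The state is a dict: "clock": time; "joints": joint angles; "qvel": joint speeds; "joint_efforts": joint torques, N m; "position": TCP position; "ee_rot": TCP orientation; "contact_force": force on the tool from outside, world axes, zero at the start; "ft_torque": the same for the moment, N m; "finger_gap": opening from 0.0 (shut) to 1.0 (fully open); "gripper_force": force on a finger pad.
Only numpy, scipy, OpenCV 4.12 (cv2) and the standard library are available. Lean on these libraries where they do the work, as an engineer would, in place of code of your own. Each camera call takes 0.05 s, during which the arm holds its last target. There are 200 camera calls.

## Task

The square tube in the welding jig has to sit tight against the back stop for tacking: stand packing plates from the rack on edge in the gap between the tube's end plate and the front stop, one after another and flat against each other, until what is left is a space that the wedge can close. Then push the wedge, thin end down, between the last plate and the front stop until you feel it bite above the jig plate and the whole row is tight with the tube home against the back stop, and finish while still gripping the wedge and pressing it down firmly. Leave the plates you do not need in the rack and the other things on the bench where they are.

Things in the scene. Friction and masses are not known exactly. Their poses are not given: they have to be found in the camera images.
- jig: Welding jig: steel base plate 300 x 120 x 12 mm fixed on the bench, carrying both stops and the tube in one row. Origin: centre of its underside; x runs along the 300 mm length (the row's centre line) from the front stop to the back stop, z up. Plate top 12 mm above the origin. Friction between the steel parts about 0.25.
- back_stop: Fixed steel angle stop with gusset on the jig, 50 wide, 75 mm high. Origin: middle of the foot of its working face, on the plate top; the face looks along the jig's -x, 115 mm along +x from the jig's origin.
- front_stop: Steel angle stop bolted to the jig, fixed in a run but elsewhere along the row each time; 50 wide, 60 mm high, 10 thick. Origin: foot of its working face, middle, on the plate top; the face looks along the jig's +x to the tube, its foot runs 70 mm along -x.
- work: Workpiece, loose on the jig plate: square tube stub 50 x 50, 90 mm long with its 70 mm high, 8 mm thick end plate facing the front stop; pipe socket on top, 72 mm high in all; 0.6 to 0.95 kg. Origin: centre of its underside, 45 mm from either end; x as the jig's. Starts 1 to 6 mm short of the back stop; home when its origin is 70 mm along the jig's +x.
- wedge: Aluminium wedge standing thin end down in the rack's widest slot: 60 wide (y), 10 mm thick (x) at the toe, growing evenly on both faces to 34 mm at 80 mm height, then an 8 mm head slab 38 thick. 0.32 kg. Origin: centre of the toe. Taken by its side faces, 60 mm apart. Bites well in 15 to 26 mm left between last plate and front stop (tube home); over 28 mm it drops to the plate.
- rack: Steel rack fixed on the bench: floor plate 220 x 80 x 8 mm with upright dividers 46 mm wide that rise 20 mm above its floor. Origin: centre of its underside; x along the 220 mm length. Slots for the plates at x = 83, 57, 31 and 5 mm, for the wedge at x = -60 mm.
- packer0: Steel packing plate, 10 mm thick (x), 60 mm wide (y), 60 mm high (z), 0.28 kg, standing on edge in a slot of the rack. Origin: centre of its lower edge face. Taken from above by its two side faces 60 mm apart. All four plates are alike. Finger pads wider than 10 mm overlap the edges of the next plate in the row, unless they hold the plate off-centre, towards its free side.
- packer1: Steel packing plate, 10 mm thick (x), 60 mm wide (y), 60 mm high (z), 0.28 kg, standing on edge in a slot of the rack. Origin: centre of its lower edge face. Taken from above by its two side faces 60 mm apart. All four plates are alike. Finger pads wider than 10 mm overlap the edges of the next plate in the row, unless they hold the plate off-centre, towards its free side.
- packer2: Steel packing plate, 10 mm thick (x), 60 mm wide (y), 60 mm high (z), 0.28 kg, standing on edge in a slot of the rack. Origin: centre of its lower edge face. Taken from above by its two side faces 60 mm apart. All four plates are alike. Finger pads wider than 10 mm overlap the edges of the next plate in the row, unless they hold the plate off-centre, towards its free side.
- packer3: Steel packing plate, 10 mm thick (x), 60 mm wide (y), 60 mm high (z), 0.28 kg, standing on edge in a slot of the rack. Origin: centre of its lower edge face. Taken from above by its two side faces 60 mm apart. All four plates are alike. Finger pads wider than 10 mm overlap the edges of the next plate in the row, unless they hold the plate off-centre, towards its free side.
- chipping_hammer: bystander: chipping hammer, about 270 mm long, lying on the bench; origin under the middle of its shaft
- wire_brush: bystander: wire brush with wooden back, 270 mm long; origin under its middle
- try_square: bystander: engineer's square, stock 110 mm, blade 150 mm; origin at the outer corner
- angle_offcut: bystander: piece of angle iron 130 x 40 x 41 mm; origin under its middle
- soapstone_holder: bystander: flat marking-stone holder 140 x 13 x 10 mm lying between jig and rack; origin under its middle
- tip_tin: bystander: round tin 72 mm wide, 45 mm high with torch parts; origin under its middle
Not all that is in view belongs to the job. What is shaped like the packer1 but green is not meant. What is shaped like the packer0 but turquoise is not meant.

How it is judged:
By the outcome, as a careful person would: the job done as asked, in the order asked, and still so for the second after the job is handed in, while the arm keeps its last pose, push and grip.
It also fails if it takes over 72 s, if anything falls off the work surface, if the arm or the gripper's body presses on something with over 40 N, if the wrist force passes 120 N, or if a joint passes its speed limit or range.

## Working session

There is one attempt and no reset: what is moved stays moved. The work goes in short steps, each a Python script; the robot and the scene stay as the last script left them, time stands still between calls to the robot, and variables do not carry over. Pictures are saved under pics/ and viewed, at most 10 in all, crops included, and the job is handed in when it is done.

```bash
mkdir -p pics
python3 - <<'E'
from bench import env, kinematics, monitor, eyes, job
import cv2,numpy as np
s=monitor.sense();print(s['clock'],s['position'],s['ee_rot'],s['contact_force'],env.hold_point_z)
for n in['scene','top']:
    f=eyes.grab_frame(n);cv2.imwrite(f'pics/{n}0.png',f['frame'][...,::-1]);np.savez(f'{n}0.npz',**f);print(n,f['mtx'].tolist(),np.round(f['view'],4).tolist())
E
```

```text
0.0 [0.22432104 0.47437489 0.23070692] [ 2.19104688e-01  9.75701131e-01 -5.97242970e-04 -2.86382181e-04] [ 0.14286682 -0.17412414  0.89874713] 0.0187
scene [[514.6739999668109, 0.0, 282.18725673778175], [0.0, 514.6739999668109, 208.9567411701893], [0.0, 0.0, 1.0]] [[0.8097, 0.5865, -0.0212, -0.3926], [0.3377, -0.4951, -0.8005, -0.1357], [-0.48, 0.641, -0.5989, 1.4882], [0.0, 0.0, 0.0, 1.0]]
top [[401.741433029891, 0.0, 276.6081935018636], [0.0, 401.741433029891, 206.81098231169278], [0.0, 0.0, 1.0]] [[-0.0311, -0.9995, -0.0034, -0.0152], [-0.976, 0.0311, -0.2157, 0.526], [0.2157, -0.0034, -0.9765, 1.083], [0.0, 0.0, 0.0, 1.0]]
```

View pics/scene0.png

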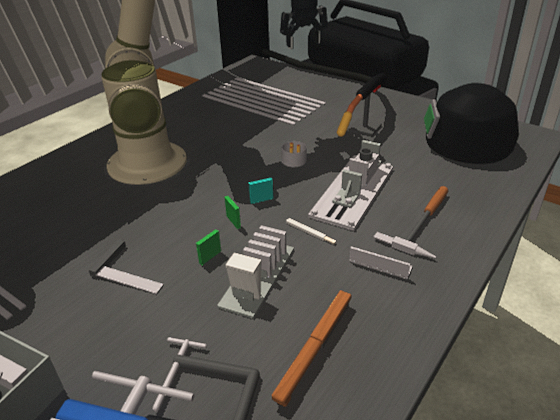

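View pics/top0.png

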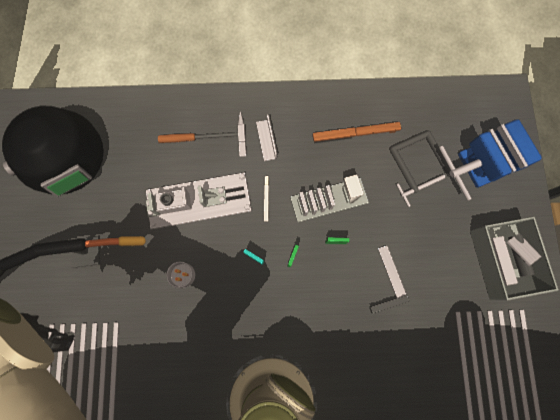

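The scene view shows the jig at about (350,190), with its front stop nearer the camera, and the rack at (257,270) with the wedge at (243,272). The top view shows the jig at (198,199), the rack at (330,199) and the wedge at (353,187). The four plates stand between columns 303 and 330. Next I'll get rough positions and take wrist views above both.

```bash
cat > h.py <<'E'
import numpy as np,cv2
from scipy.spatial.transform import Rotation as R
def ray(f,p):
    K,V=f['mtx'],f['view'];d=V[:3,:3].T@np.linalg.solve(K,[p[0],p[1],1.]);return -V[:3,:3].T@V[:3,3],d
def onz(f,p,z):
    c,d=ray(f,p);return c+d*(z-c[2])/d[2]
def tri(obs):
    A=np.zeros((3,3));b=np.zeros(3)
    for f,p in obs:
        c,d=ray(f,p);d/=np.linalg.norm(d);M=np.eye(3)-np.outer(d,d);A+=M;b+=M@c
    x=np.linalg.solve(A,b);return x,[round(float(np.linalg.norm(np.cross(x-ray(f,p)[0],ray(f,p)[1]/np.linalg.norm(ray(f,p)[1])))),4) for f,p in obs]
def proj(f,X):
    c=f['view'][:3,:3]@np.array(X,float)+f['view'][:3,3];q=f['mtx']@c;return q[:2]/q[2]
def down(yaw): # tool z down, tool y at angle yaw from world y... tool x along (cos yaw, sin yaw)
    x=np.array([np.cos(yaw),np.sin(yaw),0]);z=np.array([0,0,-1.]);return R.from_matrix(np.c_[x,np.cross(z,x),z]).as_quat()
E
python3 - <<'E'
from h import *
f=dict(np.load('top0.npz'))
for n,ps in dict(jig=[(147,190),(246,174),(250,210),(151,223)],rack=[(291,195),(364,178),(368,205),(298,220)]).items():
    P=np.array([onz(f,p,.01) for p in ps]);print(n,P.round(3).tolist(),P.mean(0).round(3))
from bench import eyes,kinematics,monitor
s=monitor.sense();Rt=R.from_quat(s['ee_rot']).as_matrix();g=eyes.grab_frame('wrist')
V=g['view'];print(g['mtx']);c=-V[:3,:3].T@V[:3,3];print('cam in tool',Rt.T@(c-s['position']),(Rt.T@V[:3,:3].T).round(3))
E
```

```text
jig [[0.6, 0.354, 0.01], [0.64, 0.057, 0.01], [0.529, 0.047, 0.01], [0.499, 0.338, 0.01]] [0.567 0.199 0.01 ]
rack [[0.57, -0.076, 0.01], [0.616, -0.297, 0.01], [0.533, -0.302, 0.01], [0.494, -0.093, 0.01]] [ 0.553 -0.192  0.01 ]
[[312.99716975   0.         278.47560991]
 [  0.         312.99716975 210.93844046]
 [  0.           0.           1.        ]]
cam in tool [ 0.06646998  0.00065004 -0.14182064] [[-0.    -0.965 -0.262]
 [ 1.    -0.     0.001]
 [-0.001 -0.262  0.965]]
```

Run:
```python
from h import *
from bench import env,eyes,monitor
def snap(n):
    f=eyes.grab_frame('wrist');np.savez(n+'.npz',**f);cv2.imwrite(f'pics/{n}.png',f['frame'][...,::-1])
yj=np.radians(97);u=np.array([np.cos(yj),np.sin(yj)]);c=np.array([.567,.199])
env.reach([*(c-.02*u),.17],down(yj));snap('j1')
env.movel([*(c-.13*u),.17],velocity=.2);snap('j2')
yr=np.radians(101);u=np.array([np.cos(yr),np.sin(yr)]);c=np.array([.553,-.192])
env.reach([*(c+.0*u),.2],down(yr));snap('r1')
env.movel([*(c-.09*u),.2],velocity=.2);snap('r2')
print(monitor.sense()['clock'])
for a,b in('j','r'),:
  for k in(a,b):
    cv2.imwrite(f'pics/{k}m.png',np.vstack([cv2.imread(f'pics/{k}{i}.png')[90:390] for i in(1,2)]))
```

```text
4.3583
```

View pics/jm.png

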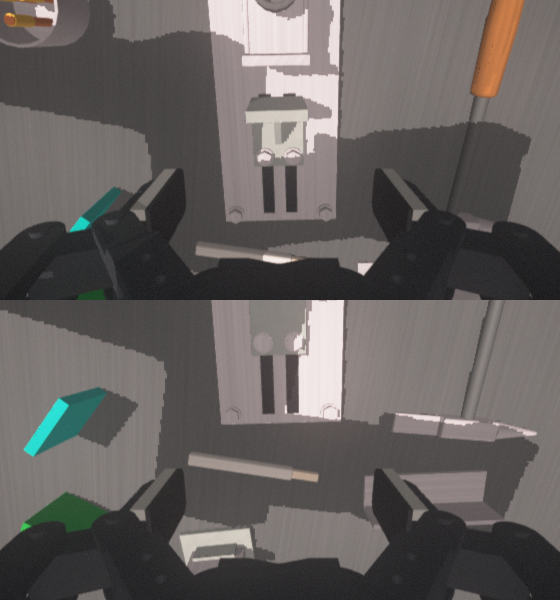

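View pics/rm.png

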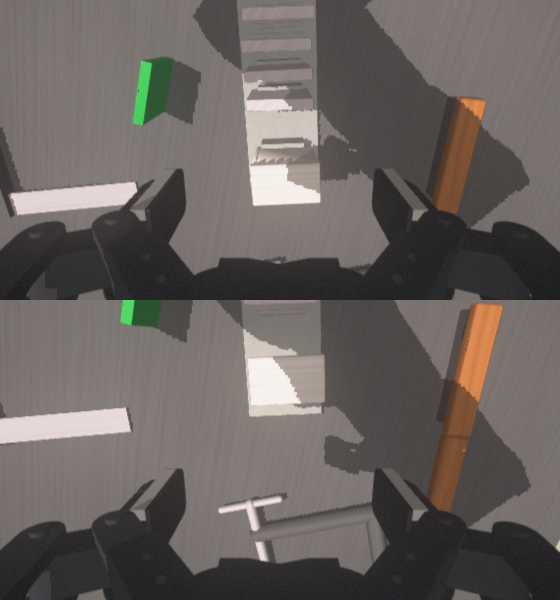

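Wrist view j1 shows the end plate's top strip at rows 145–155, columns 242–310, and the front stop's top edge at rows 185–213 (full-image rows). r1 shows the plates between rows 95 and 200 and the wedge head at rows 255–295. I'll enlarge the uncropped parts.

Run:
```python
import cv2,numpy as np
a=[cv2.imread(f'pics/{k}.png') for k in('j1','j2','r1','r2')]
def z(im,r0,r1,c0,c1):
    o=cv2.resize(im[r0:r1,c0:c1],None,fx=2.5,fy=2.5,interpolation=cv2.INTER_CUBIC)
    for r in range(r0//20*20+20,r1,20): cv2.line(o,(0,int((r-r0)*2.5)),(8,int((r-r0)*2.5)),(0,0,255),1); cv2.putText(o,str(r),(9,int((r-r0)*2.5)+4),0,.35,(0,0,255))
    return o
cv2.imwrite('pics/jz.png',np.hstack([z(a[0],0,238,200,358),z(a[1],0,238,200,358)]))
cv2.imwrite('pics/rz.png',np.hstack([z(a[2],70,308,210,368),z(a[3],0,238,210,368)]))
```

```text
(no output)
```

View pics/jz.png

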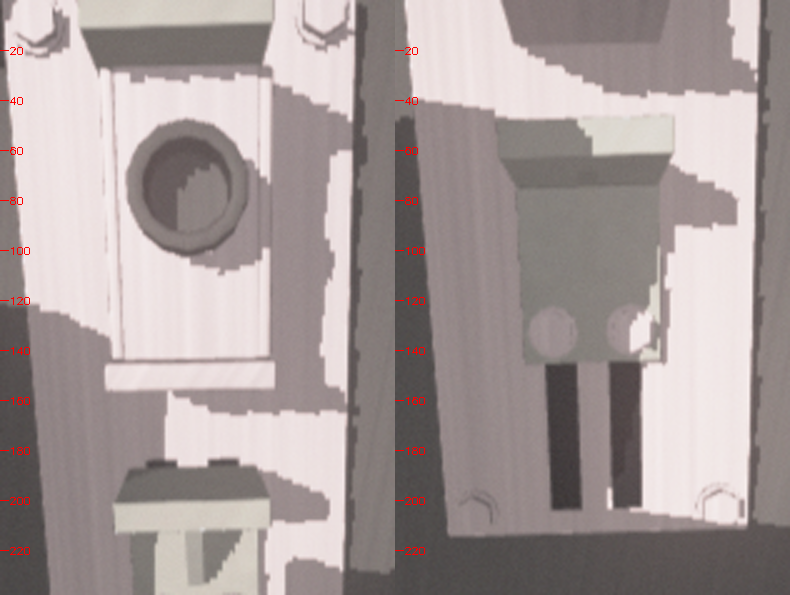

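View pics/rz.png

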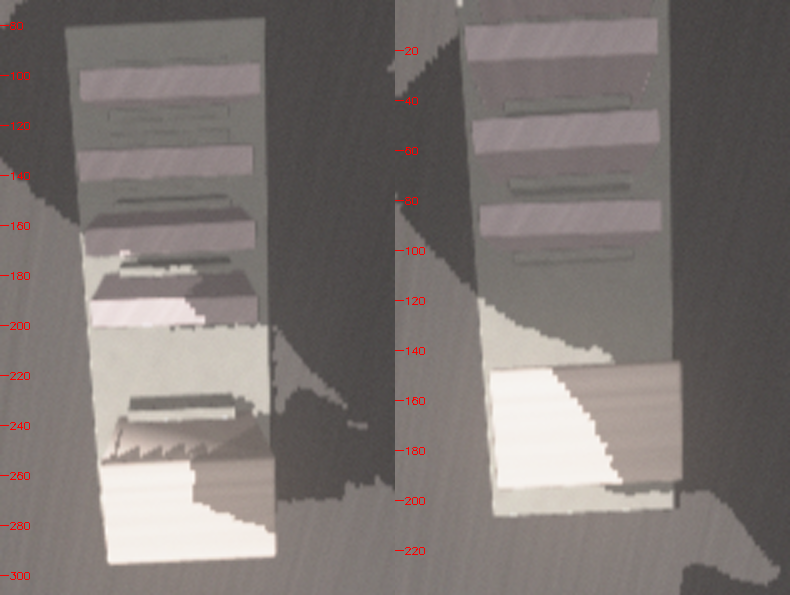

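Enlarged, in jz coordinates: end plate front edge (106,389)–(274,386), stop face top edge (117,503)–(268,498). In rz: four plate tops and the wedge head (101,463)–(276,555) are clear. I'll triangulate these.

```bash
cat > meas.py <<'E'
from h import *
F={k:dict(np.load(k+'.npz')) for k in('j1','j2','r1','r2')}
O=dict(j1=(0,200,0),j2=(395,200,0),r1=(0,210,70),r2=(395,210,0))
def px(k,p): x0,c,r=O[k]; return ((p[0]-x0)/2.5+c-.3,p[1]/2.5+r-.3)
def T(p,q,a,b): return tri([(F[a],px(a,p)),(F[b],px(b,q))])
def Z(k,p,z): return onz(F[k],px(k,p),z)
E
python3 - <<'E'
from meas import *
pr=lambda n,x:print(n,np.round(np.array(x)*1000,1).tolist())
fs=[T(a,b,'j1','j2') for a,b in [((117,503),(498,120)),((268,498),(674,114)),((115,532),(502,158)),((270,527),(672,152))]]
for x,e in fs: pr('fs',x);print(e)
rk=dict(w=([(101,463),(273,457),(276,555),(108,564)],[(489,369),(681,361),(682,481),(496,489)]),
p5=([(93,299),(255,294),(258,323),(91,327)],[(479,206),(660,199),(662,231),(480,237)]),
p31=([(87,228),(253,221),(255,247),(85,255)],[(473,121),(658,110),(660,141),(475,153)]),
p57=([(78,152),(251,145),(253,174),(79,181)],[(465,27),(655,18),(657,52),(467,62)]))
for n,(A,B) in rk.items():
    P=np.array([T(a,b,'r1','r2')[0] for a,b in zip(A,B)]);
    e=max(max(T(a,b,'r1','r2')[1]) for a,b in zip(A,B)); z=.096 if n=='w' else .068
    pr(n,P.mean(0));print('  z',(P[:,2]*1e3).round(1),'err',e,)
    for k,Q in(('r1',A),('r2',B)):
        q=np.array([Z(k,a,z) for a in Q]);d=(q[1]-q[0]+q[2]-q[3])/2;t=(q[0]-q[3]+q[1]-q[2])/2
        print('  ',k,(q.mean(0)*1e3).round(1),'w %.1f t %.1f yaw %.1f'%(np.linalg.norm(d)*1e3,np.linalg.norm(t)*1e3,np.degrees(np.arctan2(d[1],d[0]))+90))
pr('rackfar',[Z('r1',p,.008) for p in((66,28),(265,18))]);pr('racknear',[Z('r2',p,.008) for p in((495,516),(673,507))])
pr('jig front',[Z('j2',p,.012) for p in((447,536),(747,525))])
pr('jig right edge j1',[Z('j1',p,.012) for p in((355,10),(343,590))]);pr('jig left edge j1',[Z('j1',p,.012) for p in((4,20),(49,590))])
pr('fs face j1',[Z('j1',p,.072) for p in((117,503),(268,498))]);pr('fs face j2',[Z('j2',p,.072) for p in((498,120),(674,114))])
pr('ep face top j1',[Z('j1',p,.082) for p in((106,389),(274,386))])
pr('ep foot j2',[Z('j2',p,.012) for p in((515,43),(658,43))])
pr('bs face top j1',[Z('j1',p,.087) for p in((80,25),(272,22))])
E
```

```text
fs [542.5, 186.7, 70.9]
[0.0004, 0.0004]
fs [590.5, 194.2, 70.6]
[0.0003, 0.0003]
fs [543.6, 177.1, 70.4]
[0.0004, 0.0004]
fs [592.0, 184.7, 70.0]
[0.0003, 0.0003]
w [570.5, -245.3, 93.8]
  z [93.8 94.4 92.2 94.8] err 0.0004
   r1 [ 570.2 -244.1   96. ] w 58.5 t 37.5 yaw 103.8
   r2 [ 570.2 -245.    96. ] w 59.4 t 37.7 yaw 103.5
p5 [552.7, -182.6, 65.7]
  z [64.1 65.  67.4 66.3] err 0.0005
   r1 [ 552.8 -182.1   68. ] w 58.8 t 10.4 yaw 102.7
   r2 [ 552.8 -182.9   68. ] w 59.4 t 9.7 yaw 103.0
p31 [546.3, -157.2, 65.6]
  z [64.3 66.6 66.7 64.6] err 0.0003
   r1 [ 546.3 -156.9   68. ] w 58.6 t 9.2 yaw 103.6
   r2 [ 546.6 -157.7   68. ] w 59.0 t 9.2 yaw 104.3
p57 [539.9, -132.4, 67.2]
  z [66.8 67.2 67.9 66.7] err 0.0001
   r1 [ 539.9 -132.4   68. ] w 59.0 t 9.6 yaw 103.3
   r2 [ 540.  -132.6   68. ] w 59.0 t 9.5 yaw 103.6
rackfar [[491.1, -90.3, 8.0], [567.9, -71.6, 8.0]]
racknear [[542.8, -302.7, 8.0], [618.8, -283.7, 8.0]]
jig front [[527.8, 46.5, 12.0], [645.5, 65.5, 12.0]]
jig right edge j1 [[601.6, 352.0, 12.0], [633.1, 147.4, 12.0]]
jig left edge j1 [[484.4, 334.4, 12.0], [514.7, 132.7, 12.0]]
fs face j1 [[543.0, 187.1, 72.0], [590.0, 194.5, 72.0]]
fs face j2 [[542.3, 186.5, 72.0], [590.7, 193.9, 72.0]]
ep face top j1 [[537.3, 223.0, 82.0], [585.6, 229.9, 82.0]]
ep foot j2 [[537.8, 223.2, 12.0], [586.0, 229.1, 12.0]]
bs face top j1 [[522.7, 313.7, 87.0], [571.0, 320.4, 87.0]]
```

Measurements agree: the heights match and the gap with the tube home is about 39 mm, so two plates leave roughly 19 mm. Now the first plate, from slot 5.

```bash
cat > act.py <<'E'
from h import *
from bench import env,eyes,monitor
YJ,YR=np.radians(98.8),np.radians(103.6)
U=np.array([np.cos(YJ),np.sin(YJ)]);V=np.array([U[1],-U[0]]);LAT=.5889
UR=np.array([np.cos(YR),np.sin(YR)])
FS,EP=.1016,.1378; OFF=-.007
def J(a,z): return [*(a*U+LAT*V),z]
def st(t):
    s=monitor.sense();p=s['position'];print(t,'t%.2f along %.1f lat %.1f z %.1f gap %.3f gf %.1f'%(s['clock'],p[:2]@U*1e3,p[:2]@V*1e3,p[2]*1e3,s['finger_gap'],s['gripper_force']),s['contact_force'].round(1))
def snap(n):
    f=eyes.grab_frame('wrist');np.savez(n+'.npz',**f);cv2.imwrite(f'pics/{n}.png',f['frame'][...,::-1])
def pick(c,yaw,off,z,effort):
    c=np.array(c)+off*UR
    env.reach([*c,.16],down(yaw)); env.movel([*c,z],velocity=.12,guard=25);st('down')
    env.close_gripper(effort);st('grip')
    env.movel([*c,.18],velocity=.15);st('up')
def place(a):
    env.reach(J(a+OFF,.18),down(YJ));
    env.movel(J(a+OFF,.060),velocity=.15)
    print('touch',env.movel(J(a+OFF,.036),velocity=.03,guard=8));st('set')
    z=monitor.sense()['position'][2]
    print('push',env.movel(J(a+OFF+.020,z+.0005),velocity=.02,guard=15));st('pushed')
E
python3 - <<'E'
from act import *
pick([.5527,-.1826],YR,OFF,.036,60)
place(.127)
E
```

```text
down t6.03 along -272.3 lat 519.2 z 36.7 gap 0.997 gf 0.0 [-0.2 -0.9  0.8]
grip t6.39 along -272.3 lat 519.2 z 36.8 gap 0.687 gf 65.0 [-1.  -0.2  6.6]
up t7.50 along -271.7 lat 518.4 z 178.9 gap 0.684 gf 64.8 [ 0.1 -0.2 -2.8]
touch True
set t10.55 along 120.0 lat 588.8 z 40.8 gap 0.687 gf 65.5 [-0.2 -0.5  4.6]
push True
pushed t11.10 along 126.9 lat 589.1 z 40.9 gap 0.687 gf 65.5 [ 0.3 -2.2  2.2]
```

Run:
```python
from act import *
p=monitor.sense()['position'];a=p[:2]@U
for g in(15,25):
    print(env.movel(J(a+.012,p[2]+.0005),velocity=.015,guard=g));st('push');
env.hold(.2);st('rest')
snap('p1')
im=cv2.imread('pics/p1.png');cv2.imwrite('pics/p1z.png',cv2.resize(im[0:300,150:420],None,fx=2,fy=2))
```

```text
True
push t11.46 along 126.8 lat 589.2 z 40.9 gap 0.695 gf 65.5 [-0.9 -0.5  2.9]
True
push t11.88 along 126.7 lat 589.5 z 41.0 gap 0.684 gf 65.5 [ 0.9 -3.6  3.8]
rest t12.08 along 126.7 lat 589.5 z 40.9 gap 0.685 gf 65.5 [ 0.4 -1.6  2.5]
```

View pics/p1z.png

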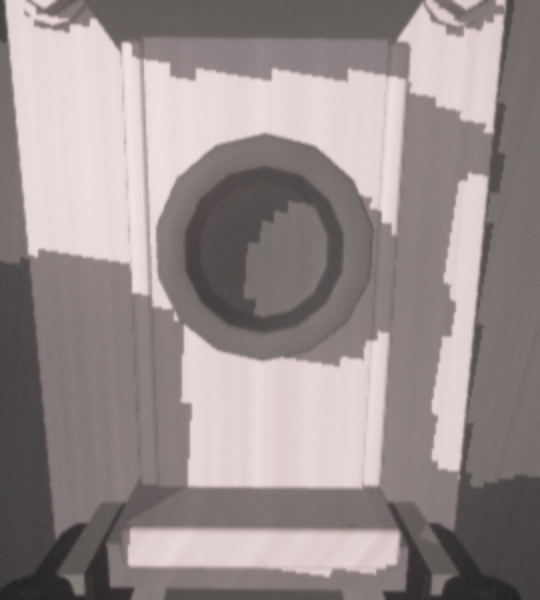

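The p1 view shows the plate top (rows 264–284) flat against the end plate, and a 25 N push doesn't move the row, so the tube is home. Now the second plate.

Run:
```python
from act import *
env.release();env.hold(.1);p=monitor.sense()['position'];env.movel([p[0],p[1],.18],velocity=.2);st('free')
pick([.5463,-.1572],YR,OFF,.036,60)
place(.1198)
env.hold(.2);st('rest')
snap('p2')
im=cv2.imread('pics/p2.png');cv2.imwrite('pics/p2z.png',cv2.resize(im[120:400,130:430],None,fx=2,fy=2))
```

```text
free t13.47 along 126.7 lat 588.9 z 178.7 gap 1.001 gf 0.0 [ 0.2 -0.2 -0.8]
down t16.07 along -246.2 lat 516.8 z 36.7 gap 0.998 gf 0.0 [0.3 0.2 1.1]
grip t16.43 along -246.2 lat 516.8 z 36.8 gap 0.686 gf 65.0 [-0.1  0.2  6.6]
up t17.54 along -245.6 lat 516.0 z 178.9 gap 0.690 gf 64.8 [ 0.5  0.2 -3.2]
touch True
set t20.48 along 112.8 lat 588.8 z 40.8 gap 0.684 gf 65.6 [-0.4 -0.7  5. ]
push True
pushed t20.97 along 117.3 lat 589.0 z 40.9 gap 0.684 gf 65.5 [-0.3 -2.6  3.1]
rest t21.17 along 117.3 lat 588.9 z 40.8 gap 0.689 gf 65.4 [-0.9  0.   4.1]
```

View pics/p2z.png

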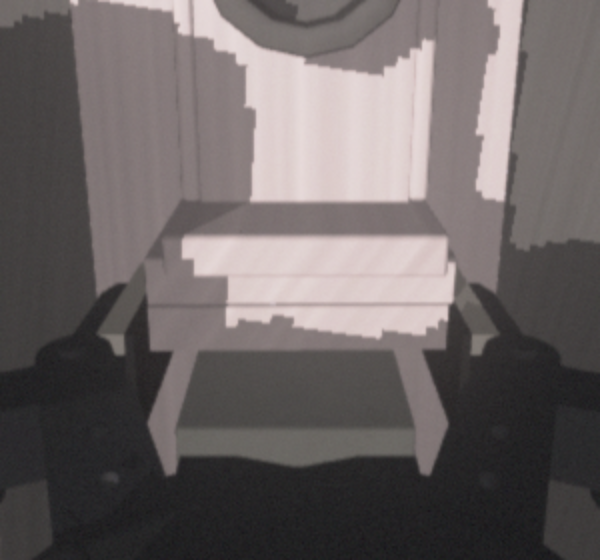

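The p2 view shows the end plate and both plates flush (rows 257–295), with the front stop's edge at about row 335 and an open gap between. Measured from the arm, about 17.7 mm is left, which is in the bite range. Next the wedge.

Run:
```python
from act import *
f=dict(np.load('p2.npz'))
a=onz(f,(278,294.7),.072)[:2]@U;b=onz(f,(278,334.8),.072)[:2]@U;print('gap',a,b,a-b)
env.release();env.hold(.1);p=monitor.sense()['position'];env.movel([p[0],p[1],.18],velocity=.2);st('free')
c=[.5704,-.2449]
env.reach([*c,.18],down(YR)); print(env.movel([*c,.052],velocity=.12,guard=25));st('down')
env.close_gripper(120);st('grip')
env.movel([*c,.20],velocity=.15);st('up')
A=(.1193+FS)/2
env.reach(J(A,.20),down(YJ));st('above')
snap('w0')
env.movel(J(A,.126),velocity=.12);st('ready')
snap('w1')
a_=[cv2.imread(f'pics/{k}.png')[150:420,150:410] for k in('w0','w1')]
cv2.imwrite('pics/w.png',cv2.resize(np.hstack(a_),None,fx=1.5,fy=1.5))
```

```text
gap 0.11995221212520121 0.10153991310865881 0.0184122990165424
free t22.55 along 117.1 lat 588.4 z 178.7 gap 1.001 gf 0.0 [-0.2 -0.3 -0.9]
False
down t25.42 along -329.5 lat 526.6 z 52.8 gap 1.003 gf 0.0 [-0.1 -1.3  0.1]
grip t25.77 along -329.6 lat 526.7 z 52.9 gap 0.690 gf 128.0 [-0.3  0.3  5.4]
up t26.91 along -329.0 lat 525.9 z 198.8 gap 0.690 gf 128.9 [ 0.1 -0.1 -2.9]
above t28.54 along 109.5 lat 589.1 z 199.9 gap 0.688 gf 128.9 [ 0.4 -0.2 -2.2]
ready t29.36 along 110.4 lat 589.4 z 126.8 gap 0.689 gf 128.9 [ 0.  -0.8 -3.3]
```

View pics/w.png

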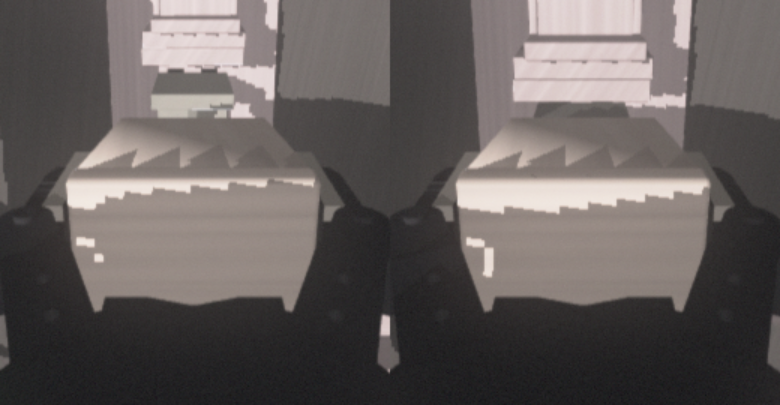

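The wedge sits square in the fingers above the gap, and both plates still stand flush behind it. I'll lower it under guard.

Run:
```python
from act import *
A=(.1197+FS)/2
print(env.movel(J(A,.062),velocity=.03,guard=12));st('contact')
```

```text
True
contact t30.67 along 110.6 lat 589.2 z 88.4 gap 0.688 gf 129.1 [1.3 0.7 0.2]
```

Contact came at z = 88.4 mm, which matches the bite height predicted for an 18.4 mm gap. Now I'll press in small steps.

Run:
```python
from act import *
p=monitor.sense()['position'];z=p[2]
for i in range(16):
    z-=.0006
    env.movel([p[0],p[1],z],velocity=.01);env.hold(.15);st(f'cmd{z*1e3:.1f}')
    F=monitor.sense()['contact_force']
    if F[2]>45 or np.linalg.norm(F)>60: break
env.hold(.6);st('end')
snap('e1');f=eyes.grab_frame('scene');cv2.imwrite('pics/es.png',f['frame'][100:260,250:450,::-1])
a=cv2.imread('pics/e1.png')[0:300,130:430];b=cv2.resize(cv2.imread('pics/es.png'),(500,400))
cv2.imwrite('pics/e.png',np.hstack([np.pad(a,((0,100),(0,0),(0,0))),b]))
```

```text
cmd87.8 t31.07 along 110.6 lat 589.3 z 88.4 gap 0.689 gf 129.2 [-3.7 -0.1  4. ]
cmd87.2 t31.47 along 110.7 lat 589.3 z 88.4 gap 0.687 gf 130.0 [-4.2 -2.1  9.8]
cmd86.6 t31.87 along 110.7 lat 589.3 z 88.3 gap 0.685 gf 130.5 [-6.2 -1.3 13.7]
cmd86.0 t32.27 along 110.7 lat 589.3 z 88.3 gap 0.688 gf 130.9 [-8.3 -2.  17.5]
cmd85.4 t32.67 along 110.7 lat 589.4 z 88.1 gap 0.690 gf 131.2 [-9.1 -2.8 20.6]
cmd84.8 t33.07 along 110.7 lat 589.5 z 88.0 gap 0.687 gf 131.5 [-9.8 -2.1 24. ]
cmd84.2 t33.47 along 110.7 lat 589.6 z 87.8 gap 0.687 gf 131.8 [-10.8  -2.2  26.7]
cmd83.6 t33.87 along 110.7 lat 589.8 z 87.6 gap 0.690 gf 132.1 [-10.8  -1.3  30.2]
cmd83.0 t34.27 along 110.7 lat 589.9 z 87.5 gap 0.689 gf 132.3 [-13.3  -3.4  32.8]
cmd82.4 t34.67 along 110.7 lat 590.0 z 87.3 gap 0.688 gf 132.6 [-13.3  -2.8  38. ]
cmd81.8 t35.07 along 110.7 lat 590.1 z 87.2 gap 0.686 gf 133.0 [-15.3  -3.4  40.2]
cmd81.2 t35.47 along 110.7 lat 590.2 z 87.0 gap 0.694 gf 133.3 [-15.5  -3.4  42.7]
cmd80.6 t35.87 along 110.7 lat 590.3 z 86.9 gap 0.694 gf 133.5 [-17.   -3.8  46.4]
end t36.47 along 110.7 lat 590.3 z 86.8 gap 0.689 gf 133.5 [-16.2  -3.4  47.2]
```

View pics/e.png

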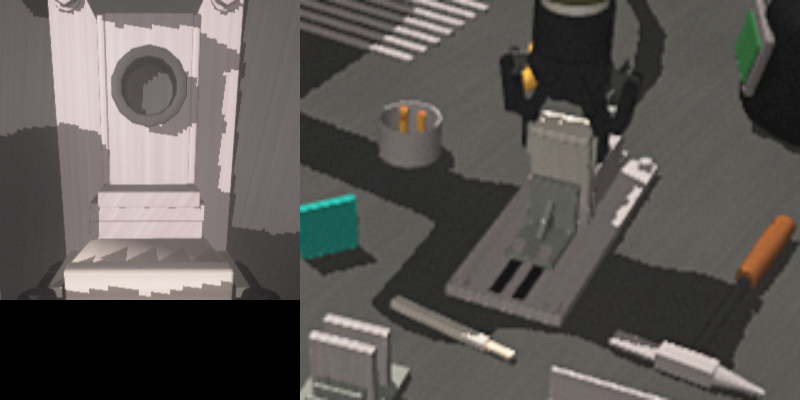

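The wedge bites at about 31 mm above the jig plate, and the end plate (row 207), both plates and the wedge form a closed row with the other objects unmoved. I'll trim the side load, press a bit more, and check that the tube is home.

Run:
```python
from act import *
f=dict(np.load('e1.npz'))
import cv2
g=cv2.cvtColor(f['frame'],cv2.COLOR_RGB2GRAY).astype(float)
col=g[180:250,260:300].mean(1);d=np.diff(col);i=np.argsort(-abs(d))[:5];print([(180+k,round(d[k],1)) for k in sorted(i)])
for r in(206,207,208): print('ep along',r,onz(f,(280,r),.082)[:2]@U)
p=monitor.sense()['position'];x0,y0=np.array([-.1107*0,0]);
c=.1106*U+.5893*V
env.movel([c[0]-.0022,c[1]-.0004,.0796],velocity=.01);env.hold(.5);st('trim')
z=.0796
while monitor.sense()['contact_force'][2]<55 and z>.077:
    z-=.0006;env.movel([c[0]-.0022,c[1]-.0004,z],velocity=.01);env.hold(.2);st('more')
env.hold(1.);st('a')
```

```text
[(np.int64(183), np.float64(-38.1)), (np.int64(184), np.float64(-41.6)), (np.int64(191), np.float64(33.0)), (np.int64(237), np.float64(-39.2)), (np.int64(238), np.float64(-41.9))]
ep along 206 0.14035593218835785
ep along 207 0.13985670911431444
ep along 208 0.13935662363138604
trim t37.45 along 110.7 lat 590.2 z 86.8 gap 0.690 gf 133.4 [-8.9 -1.  46.6]
more t37.90 along 110.7 lat 590.2 z 86.7 gap 0.689 gf 134.2 [-11.1  -1.9  51.1]
more t38.35 along 110.7 lat 590.3 z 86.6 gap 0.692 gf 134.6 [-13.1  -2.2  54.9]
more t38.80 along 110.7 lat 590.3 z 86.4 gap 0.688 gf 134.9 [-14.   -2.   58.4]
a t39.80 along 110.7 lat 590.4 z 86.4 gap 0.691 gf 134.9 [-15.   -2.2  58.2]
```

The end plate sits at 139.8 mm along the row against 139.6 mm expected when home, and the press holds steady at 58 N. I'm handing in.

```bash
python3 -c "
from bench import job
print(job.hand_in())"
```

```text
the job is handed in; nothing more can be done
None
```

I handed the job in at about 40 s of the 72 s: two packing plates are in the gap, the tube is home within about 0.2 mm as measured by camera, and the wedge has bitten about 30 mm above the jig plate, still gripped and pressed down with about 58 N; no verdict came back.

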